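Unhook the boot-drying peg from its keyhole and lay it in its cradle

ROBOT

A 7-joint arm with a two-finger parallel gripper is mounted at the origin on the work surface. World frame = base frame: x ahead of the robot, y to its left, z up, the work surface at z = 0. Lengths are in m, angles in rad, forces in N, time in s.
With the tool pointing down it reaches from about 0.4 to 0.75 m from the base axis. Payload 19.5 kg.
Tool frame: the origin (TCP) lies midway between the tips of the shut fingers; the grasp point (between the pads) lies manip.hold_point_z behind it (manip.hold_point_z is the distance from the TCP to the grasp point, in m); z points along the fingers, y is the line along which they close (so a half turn about z gives the same grasp; the last joint's range is limited). The gripper opens to 85 mm and grips with 20 to 120 N. Pads are 22 mm wide; open, the fingers measure 114 mm over their backs; the gripper's body (76 mm by 85 mm) begins 54 mm behind the grasp point. The pads swing forward as they close: fully open they stand 13 mm farther back than shut.
Start: joints at [-1.212, 0.707, -0.028, 1.485, 0.022, 0.951, -0.075], TCP at [0.224, 0.529, 0.206] pointing down, gripper open.
Joint ranges: [-2.71, 2.71], [-0.32, 2.16], [-1.57, 1.52], [0, 2.45], [-1.46, 4.6], [0, 2.02], [-2.83, 2.83]. Speed limits (rad/s): [1.89, 1.89, 2.57, 2.57, 3.01, 3.01, 3.01].

INTERFACE

Orientations are given as a rotation vector (axis times angle).
In Python, from cell import manip gives the robot as it stands.
- The arm moves only by the tool drive_tool, never from a script. Its argument "increments" is text: rows parted by semicolons, each of 4 numbers parted by spaces: the shift along the tool's x, y, z in m, then the turn about the tool's z in degrees. A call has 1 to 10 rows; each row is the pose to reach, as a shift and turn from the pose commanded when the call began, along the tool's axes at that moment; what a row does not reach only later rows make up. A row lasts 1/12 s, in which the tool goes at most 41.7 mm and 7.16 degrees, less where a joint would pass 70% of its speed; a pose out of reach is approached as far as the arm can. A call with a gripper value outside its range is refused whole. "jaw" is the opening, from 0 (shut) to 1 (fully open), set as the call begins (left out, the last holds). The fingers move at their own pace and stop on an object; "grip_force" is the grip in N (left out, the last holds). Time passes only in rows, so rows that repeat a pose let the fingers close. It gives the time, the measured TCP pose, the force, the opening and the grip force at its end, in the units of the state.
- manip.sense(): the state, without advancing time (a new reading comes with each control period).
- manip.grab_frame(name): name is "side" or "top" or "wrist"; returns (picture, depth): 400x640x3 uint8, blue, green, red; 400x640 float32, m along the optical axis (not along the pixel's ray), 0 where there is no reading.
- manip.camera_params(name): a dict with "fx", "fy", "cx", "cy" (pixels), "k1" (the pictures are not rectified: a ray, as slopes to the right and down, at radius r is drawn at 1 + k1 r^2 times it, then the intrinsics apply), "rvec" (rotation vector, rad) and "tvec" (3), from world to camera coordinates, as OpenCV has them; the wrist camera has in their place "T_tool_cam" (4x4, takes a point from camera to tool coordinates, whose origin is the TCP and whose axes are the flange's). Camera axes: x right, y down, z forward; pixel columns grow to the right and rows downward; lengths in m; the calibration is good to about 2 mm. A picture is of the moment at which its call begins: read the wrist's pose just before it. camera_params takes no time and is no camera call.
- manip.hand_in(): hands the job in; it is judged then, once.
The state is a dict: "time": time; "joint_pos": joint angles; "dq": joint speeds; "tau": joint torques, N m; "tcp_pos": TCP position; "eef_rot": TCP orientation; "contact_force": force on the tool from outside, world axes, zero at the start; "torque": the same for the moment, N m; "gripper_width": finger opening in m; "grip_force": force on a finger pad.
Only numpy, scipy, OpenCV 4.12 (cv2) and the standard library are available. Lean on these libraries where they do the work, as an engineer would, in place of code of your own. Each camera call takes 0.05 s, during which the arm holds its last target. There are 200 camera calls.

TASK

Pack the nosed drying peg away: slide it along the boot-stand rail, nose first and without forcing it, until the hidden stud comes up against the wide end of the keyhole under its base, and lift it free. Then lower it gently into the matching pocket of the dark wooden cradle, keep hold until it lies flat on the pocket's floor, and let go. Leave the other things on the shelf where they are.

Things in the scene. Friction and masses are not known exactly. Their poses are not given: they have to be found in the camera images.
- peg_mid (a point): Middle of the loose wooden drying peg (0.25-0.5 kg), on its post: 50 mm above the underside, 36 mm below the top. Post: flat-sided, 50 mm along x, 28 mm thick along y, 64 mm high, round-topped; grip it here across the 28 mm. Base under it: 144 x 52 x 22 mm, a 90-degree pointed nose at +x (tip 82 mm ahead, straight sides end 56 mm ahead), square end 62 mm behind. z up.
- peg_under (a point): On the peg's underside, below peg_mid, same axes. Here is its keyhole, unseen, which hangs on a headed stud of the rail: 2 mm play sideways, 3 mm upward until the head holds. The slot runs along the peg's x; its wide end is under the square end. Sliding the peg 33 to 57 mm towards its nose (differs each time) brings it to a hard stop.
- peg_nose (a point): Tip of the peg's nose, 11 mm above the underside; same axes. Slide the peg this way, along its own x. At the hard stop, and up to 5 mm back from it, the peg lifts straight off; the base must rise 13 mm to clear the stud's head. Anywhere else the stud holds it down.
- stand: Boot stand, fixed: flat steel rail 310 x 50 mm, top 60 mm above the shelf, on two dark wooden feet 70 mm wide. Origin at shelf level under the rail's middle, x along the rail, the way the peg's nose points (within 0.1 rad). A fixed round peg, 24 mm thick, 50 mm high, stands 138 mm behind the middle. The stud is near the middle, hidden under the drying peg.
- pocket (a point): Dark wooden cradle, fixed, with an open pocket of the peg base's outline, 3 mm wider all round. Floor 8 mm above the shelf; walls 14 mm above the floor, 12 mm thick, no chamfer. This point is on the floor where peg_under belongs (peg_mid then 50 mm above it). x points to the pocket's nose end, which takes the peg's nose; z up.
- jar: Bystander: clay jar, 100 mm wide, 100 mm high. Origin at its foot's centre.
- opener: Bystander: flat cast iron bottle opener lying on the shelf, 115 x 32 x 7 mm. Origin at its underside.
- brush: Bystander: boot brush, 150 x 45 x 42 mm. Origin at its underside centre.
- tin: Bystander: round polish tin, 59 mm wide, 22 mm high. Origin at its underside centre.
There are look-alikes about, which are no part of the job. What is shaped like the part that bears peg_mid but orange or turquoise is not meant.

How it is judged:
By the outcome, as a careful person would: the job done as asked, in the order asked, and still so for the second after the job is handed in, with the robot touching nothing.
It also fails if it takes over 48 s, if anything falls off the work surface, if the arm or the gripper's body presses on something with over 40 N, if the wrist force passes 120 N, or if a joint passes its speed limit or range.

## Working session

There is one attempt and no reset: what is moved stays moved. The work goes in short steps, Python scripts to look and compute and a tool call to move; the robot and the scene stay as the last step left them, time stands still between calls to the robot, and variables do not carry over. Pictures are saved under pics/ and viewed, at most 10 in all, crops included, and the job is handed in when it is done.

Besides the shell and the picture viewer there is one more tool, called after ">>>" by a JSON object that holds its "method" and its "body", one argument or row to a line. drive_tool: Moves the arm, as the interface text tells. Its arguments: {"type":"object","properties":{"increments":{"type":"string"},"jaw":{"type":"number"},"grip_force":{"type":"number"}},"required":["increments"]}

```bash
ls; mkdir -p pics; cat > h.py <<'E'
import numpy as np, cv2
from scipy.spatial.transform import Rotation as R
from cell import manip
def cam(name, s=None):
    p=manip.camera_params(name)
    if name=="wrist":
        T=np.eye(4);T[:3,:3]=R.from_rotvec(s["eef_rot"]).as_matrix();T[:3,3]=s["tcp_pos"]
        return p,T@np.array(p["T_tool_cam"])
    W=np.eye(4);W[:3,:3]=R.from_rotvec(np.ravel(p["rvec"])).as_matrix();W[:3,3]=np.ravel(p["tvec"])
    return p,np.linalg.inv(W)
def shot(name,tag):
    s=manip.sense(); im,d=manip.grab_frame(name); p,T=cam(name,s)
    np.savez(f"{tag}.npz",im=im,d=d,T=T,K=[p[k] for k in("fx","fy","cx","cy","k1")]); cv2.imwrite(f"pics/{tag}.png",im); return s
def rays(tag,uv):
    f=np.load(f"{tag}.npz");fx,fy,cx,cy,k=f["K"];K=np.array([[fx,0,cx],[0,fy,cy],[0,0,1.]])
    uv=np.asarray(uv,float).reshape(-1,1,2)
    n=cv2.undistortPoints(uv,K,np.array([k,0,0,0.])).reshape(-1,2)
    return f,np.c_[n,np.ones(len(n))]
def atz(tag,uv,z):
    f,r=rays(tag,uv);T=f["T"];w=r@T[:3,:3].T;o=T[:3,3]
    return o+w*((z-o[2])/w[:,2])[:,None]
def atd(tag,uv):
    f,r=rays(tag,uv);T=f["T"];uv=np.asarray(uv,int).reshape(-1,2)
    d=np.array([np.median(f["d"][v-1:v+2,u-1:u+2]) for u,v in uv])
    return (r*d[:,None])@T[:3,:3].T+T[:3,3]
E
python3 - <<'E'
from h import *
for n in("top","side"): s=shot(n,n+"0")
print({k:np.round(v,3) for k,v in s.items()}, manip.hold_point_z)
print(np.round(manip.camera_params("wrist")["T_tool_cam"],3))
E
```

```text
pics
{'time': np.float64(0.05), 'joint_pos': array([-1.212,  0.707, -0.028,  1.485,  0.022,  0.951, -0.075]), 'dq': array([ 0.001, -0.001,  0.001, -0.   , -0.   ,  0.001, -0.   ]), 'tau': array([ 2.0000e-03, -8.8526e+01,  1.2380e+00, -2.3675e+01,  1.7000e-02,
        5.0000e-03,  0.0000e+00]), 'tcp_pos': array([0.224, 0.529, 0.206]), 'eef_rot': array([-6.250e-01, -3.079e+00,  2.000e-03]), 'contact_force': array([-0.58 ,  0.438, -0.317]), 'torque': array([-0.001,  0.032,  0.004]), 'grip_force': np.float64(0.0), 'gripper_width': np.float64(0.086)} 0.0187
[[-0.    -0.964 -0.264  0.067]
 [ 1.    -0.    -0.001  0.   ]
 [ 0.001 -0.264  0.964 -0.168]
 [ 0.     0.     0.     1.   ]]
```

View pics/top0.png

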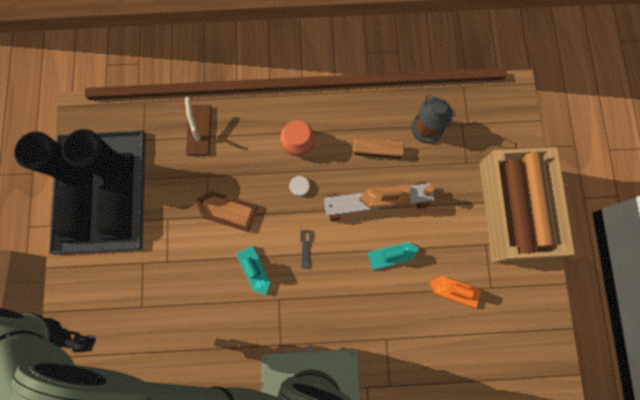

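View pics/side0.png

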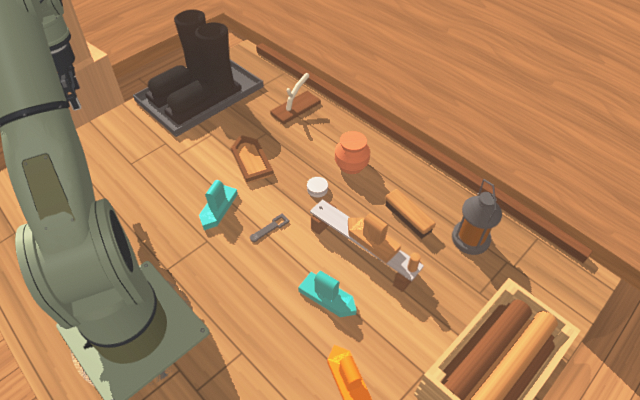

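The top view shows these candidates for the peg: the wooden peg on the rail at (388,196), turquoise look-alikes at (254,270) and (393,256), and an orange one at (456,291). I choose the wooden one on the rail. Its nose points left to about (363,197), away from the fixed round peg at (428,188). The cradle is at (228,210) with its nose end at left, about (200,205). One close crop will check this.

```bash
python3 - <<'E'
from h import *
t=cv2.imread("pics/top0.png");s=cv2.imread("pics/side0.png")
a=cv2.resize(t[170:230,310:450],None,fx=5.5,fy=5.5,interpolation=cv2.INTER_CUBIC)[:, :770]
b=cv2.resize(t[180:240,190:270],None,fx=4,fy=4,interpolation=cv2.INTER_CUBIC)
c=cv2.resize(s[190:290,300:430],None,fx=2.6,fy=2.6,interpolation=cv2.INTER_CUBIC)[:240]
o=np.zeros((580,770,3),np.uint8);o[:a.shape[0],:a.shape[1]]=a;o[335:335+240,:320]=b;o[335:335+c.shape[0],330:330+c.shape[1]]=c
cv2.imwrite("pics/crop0.png",o)
print(np.round(atd("top0",[(335,206),(388,193),(428,188),(370,198),(228,211),(232,200),(300,186),(306,245),(394,255)]),3))
E
```

```text
[[ 0.525 -0.095  0.064]
 [ 0.537 -0.235  0.144]
 [ 0.552 -0.352  0.111]
 [ 0.539 -0.193  0.083]
 [ 0.538  0.218  0.009]
 [ 0.567  0.203  0.022]
 [ 0.599  0.003  0.023]
 [ 0.426 -0.006  0.007]
 [ 0.376 -0.247  0.084]]
```

View pics/crop0.png

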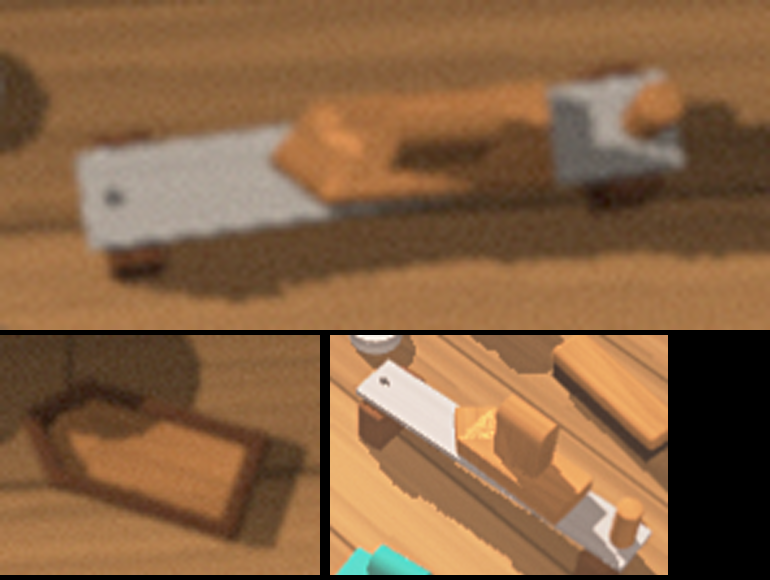

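The crop confirms the choice: a bare wooden peg on the steel rail, nose tip at about (359.5,199), and cradle corners visible around (197–256, 191–229). Next I compute the poses.

```bash
cat >> h.py <<'E'
def togo(s,xyz,head):
    "tool-frame shift and turn (deg) to bring tcp to xyz with tool x heading head (deg)"
    M=R.from_rotvec(s["eef_rot"]).as_matrix();d=M.T@(np.array(xyz)-s["tcp_pos"])
    h=np.degrees(np.arctan2(M[1,0],M[0,0]));t=-(head-h);return np.round(d*1000,1),round((t+180)%360-180,2)
E
python3 - <<'E'
from h import *
A=lambda l,ox,oy,k:[(ox+u/k,oy+v/k) for u,v in l]
r=atz("top0",A([(76,152),(92,250),(665,68),(685,165)],310,170,5.5),.060)
ends=(r[0]+r[1])/2,(r[2]+r[3])/2;v=ends[0]-ends[1];print("rail mid",sum(ends)/2,np.linalg.norm(v),"head",np.degrees(np.arctan2(v[1],v[0])))
n=atz("top0",A([(272,160)],310,170,5.5),.075)[0];u=v/np.linalg.norm(v);print("nose",n,"mid",n-u*.082)
c=atz("top0",[(190+a/4,180+(b-335)/4) for a,b in [(30,410),(85,380),(60,485),(265,437),(235,537)]],.022)
print(c);e=(c[3]+c[4])/2;w=c[0]-e;print("cradle len",np.linalg.norm(w),"(168+..)",np.degrees(np.arctan2(w[1],w[0])))
w/=np.linalg.norm(w);print("pocket",e+w*(.062+.015))
s=manip.sense();q=n-u*.082
print(togo(s,[.50,.20,.26],80),togo(s,[q[0],q[1],.26],np.degrees(np.arctan2(u[1],u[0]))))
E
```

```text
rail mid [ 0.53988366 -0.22192416  0.06      ] 0.31032475633255635 head 95.25955756452318
nose [ 0.5387906  -0.16430923  0.075     ] mid [ 0.54630736 -0.24596398  0.075     ]
[[0.57621439 0.30389859 0.022     ]
 [0.59664027 0.26365496 0.022     ]
 [0.51931826 0.28203816 0.022     ]
 [0.54697265 0.13280265 0.022     ]
 [0.47454397 0.15611677 0.022     ]]
cradle len 0.17235212805551517 (168+..) 67.67987589776855
pocket [0.54000145 0.21569059 0.022     ]
(array([-382.3, -195.6,  -54.1]), np.float64(77.03)) (array([-599. , -588.1,  -53.7]), np.float64(61.78))
```

>>> {"method": "drive_tool", "body": {
  "increments": "-20 0 0 0",
  "jaw": 2
}}

```text
out of range
```

>>> {"method": "drive_tool", "body": {
  "increments": "-0.02 -0.01 -0.003 4; -0.06 -0.03 -0.009 11; -0.1 -0.05 -0.015 18; -0.14 -0.07 -0.021 25; -0.18 -0.09 -0.027 32; -0.22 -0.112 -0.032 39; -0.258 -0.132 -0.038 46; -0.296 -0.152 -0.043 53; -0.334 -0.171 -0.049 60; -0.36 -0.185 -0.054 66",
  "jaw": 1
}}

```text
time: 0.93
tcp_pos: [0.4777, 0.2251, 0.2586]
eef_rot: [-2.208, -2.234, 0.0]
contact_force: [0.0, 1.5, -0.2]
gripper_width: 0.0851
grip_force: 0.0
```

>>> {"method": "drive_tool", "body": {
  "increments": "-0.01 0 0 4; -0.015 0 0 8; -0.015 0 0 8"
}}

```text
time: 1.18
tcp_pos: [0.4773, 0.2106, 0.2583]
eef_rot: [2.358, 2.076, -0.001]
contact_force: [-0.4, 1.3, 0.1]
gripper_width: 0.0854
grip_force: 0.0
```

```bash
python3 - <<'E'
from h import *
s=shot("wrist","w1");print(s["tcp_pos"],s["eef_rot"])
E
```

```text
[0.47732842 0.21056504 0.25832556] [ 2.35791162e+00  2.07557067e+00 -1.08569070e-03]
```

View pics/w1.png

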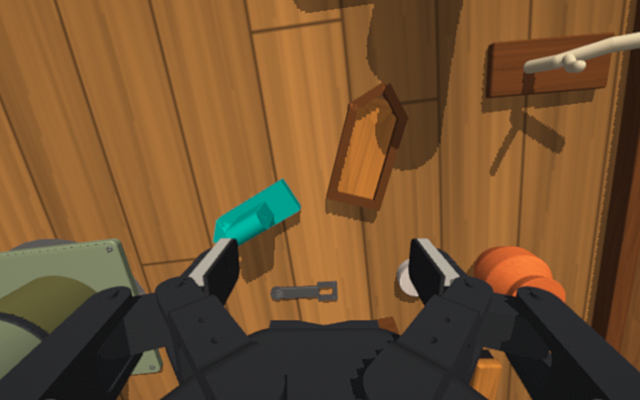

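The wrist view shows the cradle with outer tip at about (389,84) and square end at (327,199)–(377,208). The tin, opener and jar are below it. I fit the pocket outline to the wall tops from the depth.

```bash
cat >> h.py <<'E'
from scipy.optimize import minimize
def cloud(tag,box):
    u,v=np.meshgrid(np.arange(box[0],box[1]),np.arange(box[2],box[3]));uv=np.c_[u.ravel(),v.ravel()]
    f,r=rays(tag,uv);T=f["T"];d=f["d"][uv[:,1],uv[:,0]];k=d>0
    return (r[k]*d[k,None])@T[:3,:3].T+T[:3,3],uv[k]
def outline(o): # base outline grown by o
    k=o*np.tan(np.radians(22.5)); return np.array([[-.062-o,-.026-o],[.056+k,-.026-o],[.082+o*2**.5,0],[.056+k,.026+o],[-.062-o,.026+o]],np.float32)
def fit(P,o,x0):
    poly=(outline(o)*1000).reshape(-1,1,2)
    def c(x):
        a=x[2];q=(P[:,:2]-x[:2])@np.array([[np.cos(a),-np.sin(a)],[np.sin(a),np.cos(a)]])*1000
        d=np.array([cv2.pointPolygonTest(poly,(float(a),float(b)),True) for a,b in q]);return np.mean(np.minimum(np.abs(d),15)**1.5)
    r=minimize(c,x0,method="Nelder-Mead",options=dict(initial_simplex=[x0,np.add(x0,[.01,0,0]),np.add(x0,[0,.01,0]),np.add(x0,[0,0,.1])],xatol=1e-5,fatol=1e-4));return r.x,r.fun
E
python3 - <<'E'
from h import *
P,uv=cloud("w1",(315,420,75,220))
print(len(P),np.histogram(P[:,2],bins=np.arange(-.006,.036,.003)))
k=(P[:,2]>.018)&(P[:,2]<.03)
k&=np.hypot(P[:,0]-.54,P[:,1]-.216)<.12
print(k.sum(),fit(P[k],.009,[.54,.216,1.18]))
E
```

```text
15167 (array([   4, 4661, 3881,   55, 3282,  404,   85,   94,  444, 2244,   13,
          0,    0]), array([-0.006, -0.003,  0.   ,  0.003,  0.006,  0.009,  0.012,  0.015,
        0.018,  0.021,  0.024,  0.027,  0.03 ,  0.033]))
2701 (array([0.53943736, 0.21938144, 1.20923538]), np.float64(6.322710361840035))
```

```bash
python3 - <<'E'
from h import *
s=manip.sense();print(togo(s,[.546,-.24,.24],95.3))
E
```

```text
(array([-440.1,  123.1,   18.4]), np.float64(-12.24))
```

>>> {"method": "drive_tool", "body": {
  "increments": "-0.02 0.005 0 0; -0.06 0.017 0 -1; -0.1 0.028 0 -2; -0.14 0.039 0 -4; -0.18 0.05 0.003 -5; -0.22 0.061 0.006 -6; -0.26 0.072 0.009 -8; -0.3 0.084 0.012 -9; -0.34 0.095 0.014 -10; -0.38 0.106 0.016 -11"
}}

```text
time: 2.07
tcp_pos: [0.5365, -0.1793, 0.2422]
eef_rot: [-2.136, -2.304, -0.001]
contact_force: [0.7, 0.4, 0.1]
gripper_width: 0.0854
grip_force: 0.0
```

>>> {"method": "drive_tool", "body": {
  "increments": "-0.035 0.009 0.001 -0.6; -0.055 0.015 0.002 -1.2; -0.06 0.017 0.002 -1.2; -0.06 0.017 0.002 -1.2"
}}

```text
time: 2.4
tcp_pos: [0.5577, -0.2373, 0.2397]
eef_rot: [-2.116, -2.321, 0.001]
contact_force: [-0.6, 0.2, -0.1]
gripper_width: 0.0853
grip_force: 0.0
```

```bash
python3 - <<'E'
from h import *
s=shot("wrist","w2");print(s["tcp_pos"],s["time"])
E
```

```text
[ 0.55768911 -0.23731362  0.23974774] 2.4
```

View pics/w2.png

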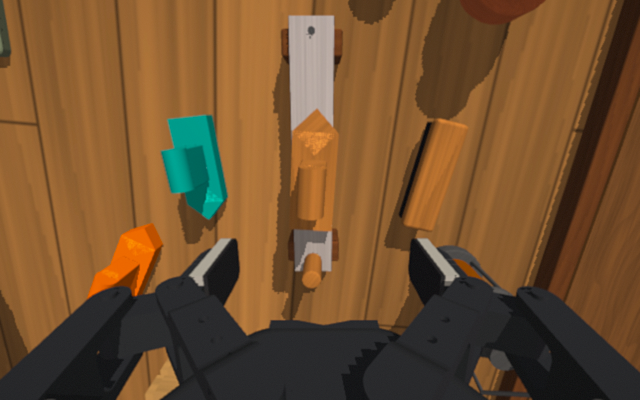

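The wrist view shows the wooden peg on the rail with post at (312,195) and nose at (317,110), pointing up along the rail. The fixed round peg is behind at (312,268). I measure with depth.

```bash
python3 - <<'E'
from h import *
P,uv=cloud("w2",(285,342,10,245))
print(np.histogram(P[:,2],bins=np.arange(.05,.16,.005)))
def rail(k):
    r=cv2.minAreaRect((P[k][:,:2]*1000).astype(np.float32));return np.round(r[0],1),np.round(r[1],1),round(r[2],2),k.sum()
print("rail",rail((abs(P[:,2]-.061)<.004)))
print("base",rail((abs(P[:,2]-.083)<.004)))
print("post",rail((P[:,2]>.125)))
k=P[:,2]>.125; print("posttop med",np.median(P[k],0),P[k].max(0))
b=P[abs(P[:,2]-.083)<.004]; i=b[:,1].argmax(); print("nose",b[i])
b=P[(abs(P[:,2]-.061)<.004)&(P[:,1]>-.15)]; 
E
```

```text
(array([ 367, 2882, 2216,    0,    0,    9, 3270,   16,   17,   13,   20,
         18,   26,   18,   18,   23,   51,  229,  724,  459,    0]), array([0.05 , 0.055, 0.06 , 0.065, 0.07 , 0.075, 0.08 , 0.085, 0.09 ,
       0.095, 0.1  , 0.105, 0.11 , 0.115, 0.12 , 0.125, 0.13 , 0.135,
       0.14 , 0.145, 0.15 , 0.155]))
rail (array([ 539.4, -200.3]), array([ 50.1, 270.1]), 5.12, np.int64(5096))
base (array([ 544.5, -233.6]), array([ 52.1, 143.7]), 1.71, np.int64(3286))
post (array([ 544.9, -243. ]), array([27.9, 50.5]), 1.53, np.int64(1486))
posttop med [ 0.54519911 -0.2404877   0.14389072] [ 0.5594422  -0.21752818  0.14800255]
nose [ 0.54206251 -0.16173981  0.08229613]
```

```bash
python3 - <<'E'
from h import *
s=manip.sense();print(togo(s,[.5448,-.2433,.091],91.65))
E
```

```text
(array([ -6.3, -13.4, 149. ]), np.float64(3.71))
```

>>> {"method": "drive_tool", "body": {
  "increments": "-0.003 -0.007 0.02 2; -0.006 -0.0135 0.055 3.7; -0.006 -0.0135 0.09 3.7; -0.006 -0.0135 0.12 3.7; -0.006 -0.0135 0.14 3.7; -0.006 -0.0135 0.149 3.7; -0.006 -0.0135 0.149 3.7; -0.006 -0.0135 0.149 3.7"
}}

```text
time: 3.12
tcp_pos: [0.5451, -0.2433, 0.0925]
eef_rot: [2.189, 2.252, 0.001]
contact_force: [0.1, -0.2, 0.7]
gripper_width: 0.0855
grip_force: 0.0
```

>>> {"method": "drive_tool", "body": {
  "increments": "0 0 0 0; 0 0 0 0; 0 0 0 0; 0 0 0 0; 0 0 0 0; 0 0 0 0; 0 0 0 0; 0 0 0 0",
  "jaw": 0.15,
  "grip_force": 40
}}

```text
time: 3.78
tcp_pos: [0.5449, -0.2441, 0.092]
eef_rot: [2.191, 2.251, 0.001]
contact_force: [0.9, -0.4, 6.9]
gripper_width: 0.0268
grip_force: 40.8
```

>>> {"method": "drive_tool", "body": {
  "increments": "0 0 -0.001 0; 0 0 -0.0015 0; 0 0 -0.0015 0"
}}

```text
time: 4.03
tcp_pos: [0.5444, -0.244, 0.0929]
eef_rot: [-2.191, -2.251, 0.0]
contact_force: [0.4, -0.2, -5.2]
gripper_width: 0.0272
grip_force: 39.6
```

>>> {"method": "drive_tool", "body": {
  "increments": "0.003 0 0 0; 0.008 0 0 0; 0.013 0 0 0; 0.018 0 0 0; 0.023 0 0 0; 0.027 0 0 0; 0.029 0 0 0; 0.029 0 0 0"
}}

```text
time: 4.7
tcp_pos: [0.5438, -0.2144, 0.093]
eef_rot: [-2.191, -2.252, -0.0]
contact_force: [-0.5, -0.2, -4.8]
gripper_width: 0.0268
grip_force: 39.7
```

>>> {"method": "drive_tool", "body": {
  "increments": "0.001 0 0 0; 0.002 0 0 0; 0.003 0 0 0; 0.003 0 0 0"
}}

```text
time: 5.03
tcp_pos: [0.5437, -0.2119, 0.0929]
eef_rot: [-2.191, -2.251, 0.0]
contact_force: [-1.0, -0.6, -5.1]
gripper_width: 0.027
grip_force: 39.7
```

>>> {"method": "drive_tool", "body": {
  "increments": "0.001 0 0 0; 0.002 0 0 0; 0.003 0 0 0; 0.003 0 0 0"
}}

```text
time: 5.37
tcp_pos: [0.5436, -0.2088, 0.093]
eef_rot: [-2.191, -2.251, 0.0]
contact_force: [-0.5, 0.3, -4.5]
gripper_width: 0.0269
grip_force: 39.7
```

>>> {"method": "drive_tool", "body": {
  "increments": "0.001 0 0 0; 0.002 0 0 0; 0.003 0 0 0; 0.003 0 0 0"
}}

```text
time: 5.7
tcp_pos: [0.5435, -0.2058, 0.093]
eef_rot: [-2.191, -2.251, 0.0]
contact_force: [-0.7, 0.8, -4.9]
gripper_width: 0.0271
grip_force: 39.7
```

>>> {"method": "drive_tool", "body": {
  "increments": "0.001 0 0 0; 0.002 0 0 0; 0.003 0 0 0; 0.003 0 0 0"
}}

```text
time: 6.03
tcp_pos: [0.5435, -0.2028, 0.093]
eef_rot: [-2.191, -2.251, -0.0]
contact_force: [0.5, -0.6, -4.7]
gripper_width: 0.0269
grip_force: 39.7
```

>>> {"method": "drive_tool", "body": {
  "increments": "0.001 0 0 0; 0.002 0 0 0; 0.003 0 0 0; 0.003 0 0 0"
}}

```text
time: 6.37
tcp_pos: [0.5434, -0.1998, 0.093]
eef_rot: [-2.191, -2.251, -0.0]
contact_force: [0.5, 0.2, -4.6]
gripper_width: 0.0272
grip_force: 39.7
```

>>> {"method": "drive_tool", "body": {
  "increments": "0.001 0 0 0; 0.002 0 0 0; 0.003 0 0 0; 0.003 0 0 0"
}}

```text
time: 6.7
tcp_pos: [0.5433, -0.1968, 0.093]
eef_rot: [-2.191, -2.251, -0.0]
contact_force: [0.6, 0.1, -4.0]
gripper_width: 0.027
grip_force: 39.7
```

>>> {"method": "drive_tool", "body": {
  "increments": "0.001 0 0 0; 0.002 0 0 0; 0.003 0 0 0; 0.003 0 0 0"
}}

```text
time: 7.03
tcp_pos: [0.5432, -0.1938, 0.093]
eef_rot: [-2.191, -2.251, -0.0]
contact_force: [0.1, 0.7, -4.0]
gripper_width: 0.0271
grip_force: 39.7
```

>>> {"method": "drive_tool", "body": {
  "increments": "0.001 0 0 0; 0.002 0 0 0; 0.003 0 0 0; 0.003 0 0 0"
}}

```text
time: 7.37
tcp_pos: [0.5431, -0.1908, 0.093]
eef_rot: [-2.191, -2.251, -0.0]
contact_force: [0.4, 1.6, -4.7]
gripper_width: 0.0273
grip_force: 39.7
```

>>> {"method": "drive_tool", "body": {
  "increments": "0.001 0 0 0; 0.002 0 0 0; 0.002 0 0 0"
}}

```text
time: 7.62
tcp_pos: [0.5431, -0.1888, 0.093]
eef_rot: [-2.191, -2.251, -0.0]
contact_force: [-1.1, 0.7, -6.2]
gripper_width: 0.027
grip_force: 39.7
```

>>> {"method": "drive_tool", "body": {
  "increments": "0.001 0 0 0; 0.002 0 0 0; 0.002 0 0 0"
}}

```text
time: 7.87
tcp_pos: [0.543, -0.1871, 0.093]
eef_rot: [2.191, 2.251, -0.0]
contact_force: [0.0, -1.1, -5.0]
gripper_width: 0.0268
grip_force: 39.8
```

>>> {"method": "drive_tool", "body": {
  "increments": "0.001 0 0 0; 0.002 0 0 0; 0.002 0 0 0"
}}

```text
time: 8.12
tcp_pos: [0.5429, -0.1863, 0.0929]
eef_rot: [2.191, 2.249, -0.002]
contact_force: [1.6, -9.4, -8.4]
gripper_width: 0.0269
grip_force: 40.4
```

Stop felt (-9.4 N). I back off 2 mm and lift straight.

>>> {"method": "drive_tool", "body": {
  "increments": "-0.001 0 0 0; -0.0025 0 0 0; -0.0025 0 -0.001 0; -0.0025 0 -0.003 0; -0.0025 0 -0.005 0; -0.0025 0 -0.006 0"
}}

```text
time: 8.62
tcp_pos: [0.5432, -0.1874, 0.0994]
eef_rot: [2.191, 2.251, 0.0]
contact_force: [0.3, 0.4, -4.7]
gripper_width: 0.0268
grip_force: 40.9
```

>>> {"method": "drive_tool", "body": {
  "increments": "0 0 -0.004 0; 0 0 -0.012 0; 0 0 -0.025 0; 0 0 -0.045 0; 0 0 -0.07 0; 0 0 -0.09 0; 0 0 -0.1 0; 0 0 -0.1 0"
}}

```text
time: 9.28
tcp_pos: [0.5438, -0.1879, 0.2017]
eef_rot: [2.189, 2.249, 0.002]
contact_force: [-1.0, -0.1, -4.3]
gripper_width: 0.0267
grip_force: 41.0
```

```bash
python3 - <<'E'
from h import *
s=shot("wrist","w3");print(s["tcp_pos"],s["contact_force"],togo(s,[.5394,.2194,.2],69.3))
E
```

```text
[ 0.5437616  -0.18787512  0.20166396] [-1.00410552 -0.12667648 -4.27375321] (array([407.2,   6.5,   1.2]), np.float64(22.23))
```

View pics/w3.png

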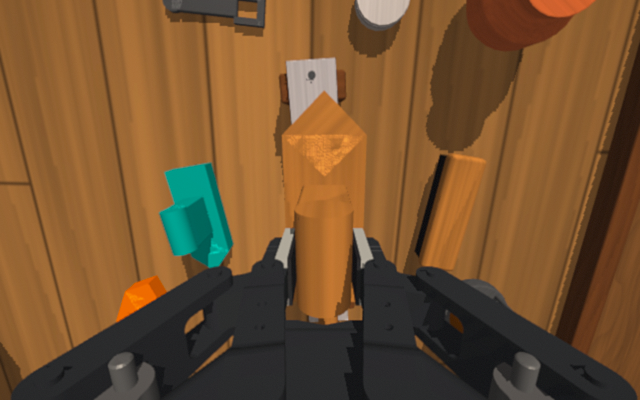

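The peg is held level. Nose tip at (325,92), shoulders at (283,135) and (365,135). I compute its pose in the grip.

```bash
python3 - <<'E'
from h import *
P,uv=cloud("w3",(275,375,85,240));s=manip.sense()
M=R.from_rotvec(s["eef_rot"]).as_matrix();Q=(P-s["tcp_pos"])@M
k=(abs(Q[:,2]-.010)<.012)&(Q[:,0]>.02);Q=Q[k];print(k.sum())
A=np.c_[Q[:,:2],np.ones(len(Q))];c,*_=np.linalg.lstsq(A[:],Q[:,2],rcond=None);print("plane z=",c)
pr=Q
n=Q[Q[:,0].argmax()];print("nose tool",n)
for lo,hi in((.03,.04),(.04,.05),(.05,.056)):
    b=Q[(Q[:,0]>lo)&(Q[:,0]<hi)];print(lo,np.percentile(b[:,1],[1,99]),np.median(b[:,2]))
E
```

```text
6474
plane z= [ 0.01486139 -0.00894922  0.00761862]
nose tool [0.08240846 0.00053911 0.00969069]
0.03 [-0.02518984  0.02583069] 0.008412953977863336
0.04 [-0.02506174  0.0259102 ] 0.008452675756295899
0.05 [-0.0252177   0.02582078] 0.008468295819097978
```

```bash
python3 - <<'E'
from h import *
s=manip.sense();print(togo(s,[.422,.221,.2],69.3))
E
```

```text
(array([ 4.117e+02, -1.103e+02, -4.000e-01]), np.float64(22.23))
```

>>> {"method": "drive_tool", "body": {
  "increments": "0.015 -0.004 0 0; 0.045 -0.012 0 2; 0.085 -0.022 0 4; 0.125 -0.032 0 7; 0.163 -0.043 0 9; 0.202 -0.054 0 12; 0.24 -0.064 0 14; 0.279 -0.075 0 16; 0.318 -0.085 0 19; 0.355 -0.095 0 21"
}}

```text
time: 10.17
tcp_pos: [0.4372, 0.1667, 0.1984]
eef_rot: [-2.567, -1.811, 0.002]
contact_force: [1.3, 0.5, -4.4]
gripper_width: 0.0271
grip_force: 40.9
```

>>> {"method": "drive_tool", "body": {
  "increments": "0.038 -0.008 0 1; 0.057 -0.015 0 1.2; 0.057 -0.015 0 1.2; 0.057 -0.015 0 1.2"
}}

```text
time: 10.5
tcp_pos: [0.4427, 0.2241, 0.1981]
eef_rot: [2.582, 1.789, -0.003]
contact_force: [-0.8, -0.8, -3.7]
gripper_width: 0.0268
grip_force: 41.3
```

```bash
python3 - <<'E'
from h import *
s=shot("wrist","w4");print(s["time"],s["tcp_pos"],s["contact_force"],s["dq"].round(3))
E
```

```text
10.5 [0.44271715 0.22413986 0.19807373] [-0.76781355 -0.8015937  -3.71617152] [ 0.044 -0.017  0.017  0.02   0.004 -0.004  0.015]
```

View pics/w4.png

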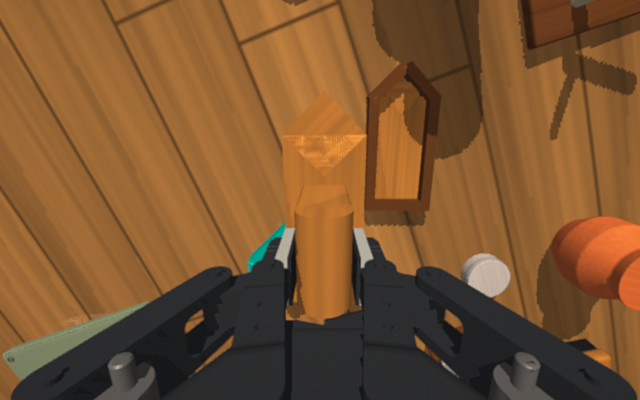

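The view shows the cradle fully visible to the right of the held peg, tip at (409,64) and square end at (367–428, 210). It is nearly parallel to the peg. I refit it.

```bash
python3 - <<'E'
from h import *
P,uv=cloud("w4",(366,450,55,225))
k=(P[:,2]>.018)&(P[:,2]<.03)&(np.hypot(P[:,0]-.54,P[:,1]-.219)<.12)
x,c=fit(P[k],.009,[.54,.219,1.2]);print(k.sum(),x,np.degrees(x[2]),c)
print(np.histogram(P[:,2],bins=np.arange(-.004,.03,.002))[0], np.median(P[k][:,2]))
s=manip.sense();print(s["tcp_pos"],togo(s,[x[0],x[1],.1],np.degrees(x[2])))
E
```

```text
3847 [0.53935461 0.21895849 1.21142231] 69.40938552835681 6.470024233811349
[  25 2408 2444   39   56 2726 2206  109  120  116  124  151 1971 1712
   13    0] 0.021899039112744878
[0.44303294 0.22304657 0.19834006] (array([30.3, 91.6, 98.3]), np.float64(-0.06))
```

>>> {"method": "drive_tool", "body": {
  "increments": "0.006 0.018 0 0; 0.016 0.05 0 0; 0.025 0.075 0 0; 0.03 0.091 0.01 0; 0.03 0.091 0.04 0; 0.03 0.091 0.075 0; 0.03 0.091 0.098 0; 0.03 0.091 0.108 0; 0.03 0.091 0.108 0; 0.03 0.091 0.108 0"
}}

```text
time: 11.38
tcp_pos: [0.5396, 0.2188, 0.0918]
eef_rot: [2.584, 1.785, 0.0]
contact_force: [-0.4, 0.5, -3.6]
gripper_width: 0.027
grip_force: 41.5
```

>>> {"method": "drive_tool", "body": {
  "increments": "0 0 0 0; 0 0 0 0; 0 0 0 0"
}}

```text
time: 11.63
tcp_pos: [0.5396, 0.2196, 0.092]
eef_rot: [2.584, 1.787, 0.002]
contact_force: [-0.4, 0.4, -5.2]
gripper_width: 0.0269
grip_force: 41.5
```

```bash
python3 - <<'E'
from h import *
s=shot("top","t5");s=manip.sense();print(s["time"],s["tcp_pos"],s["contact_force"],togo(s,[.5394,.2190,.039],69.41))
im=cv2.imread("pics/t5.png");cv2.imwrite("pics/t5c.png",cv2.resize(im[170:250,180:280],None,fx=7,fy=7,interpolation=cv2.INTER_CUBIC))
E
```

```text
11.6833 [0.53941769 0.21962896 0.09179009] [ 0.07215685 -0.04973477 -4.80251556] (array([-0.6,  0.2, 52.8]), np.float64(-0.07))
```

>>> {"method": "drive_tool", "body": {
  "increments": "-0.0008 0 0.01 0; -0.0008 0 0.02 0; -0.0008 0 0.028 0; -0.0008 0 0.033 0; -0.0008 0 0.036 0; -0.0008 0 0.038 0; -0.0008 0 0.04 0; -0.0008 0 0.042 0; -0.0008 0 0.043 0; -0.0008 0 0.043 0"
}}

```text
time: 12.52
tcp_pos: [0.5388, 0.2187, 0.0478]
eef_rot: [2.584, 1.787, -0.0]
contact_force: [-0.2, 0.2, -4.2]
gripper_width: 0.0268
grip_force: 41.5
```

>>> {"method": "drive_tool", "body": {
  "increments": "0 0 0.001 0; 0 0 0.002 0; 0 0 0.003 0; 0 0 0.004 0; 0 0 0.005 0; 0 0 0.0055 0; 0 0 0.006 0; 0 0 0.006 0"
}}

```text
time: 13.18
tcp_pos: [0.5388, 0.2187, 0.0418]
eef_rot: [2.584, 1.787, -0.0]
contact_force: [-0.2, 0.3, -4.7]
gripper_width: 0.0272
grip_force: 41.5
```

>>> {"method": "drive_tool", "body": {
  "increments": "0 0 0.0005 0; 0 0 0.001 0; 0 0 0.0015 0; 0 0 0.0015 0; 0 0 0.0015 0"
}}

```text
time: 13.6
tcp_pos: [0.5388, 0.2187, 0.0404]
eef_rot: [2.584, 1.787, -0.0]
contact_force: [-0.5, -0.5, -4.4]
gripper_width: 0.0271
grip_force: 41.5
```

>>> {"method": "drive_tool", "body": {
  "increments": "0 0 0.0005 0; 0 0 0.001 0; 0 0 0.001 0; 0 0 0.001 0"
}}

```text
time: 13.93
tcp_pos: [0.539, 0.2187, 0.04]
eef_rot: [2.584, 1.787, 0.001]
contact_force: [-2.1, -1.1, 6.7]
gripper_width: 0.0273
grip_force: 42.8
```

>>> {"method": "drive_tool", "body": {
  "increments": "0 0 0 0; 0 0 0 0; 0 0 0 0; 0 0 0 0"
}}

```text
time: 14.27
tcp_pos: [0.539, 0.2187, 0.04]
eef_rot: [2.584, 1.787, 0.001]
contact_force: [-1.4, -0.7, 6.4]
gripper_width: 0.0272
grip_force: 42.8
```

>>> {"method": "drive_tool", "body": {
  "increments": "0 0 0 0; 0 0 0 0; 0 0 0 0; 0 0 0 0; 0 0 0 0; 0 0 0 0; 0 0 0 0; 0 0 0 0",
  "jaw": 1
}}

```text
time: 14.93
tcp_pos: [0.5388, 0.2187, 0.0394]
eef_rot: [2.584, 1.787, -0.0]
contact_force: [0.1, -0.5, 0.4]
gripper_width: 0.0854
grip_force: 0.0
```

Released. I raise the tool straight up and check.

>>> {"method": "drive_tool", "body": {
  "increments": "0 0 -0.01 0; 0 0 -0.03 0; 0 0 -0.06 0; 0 0 -0.095 0; 0 0 -0.13 0; 0 0 -0.16 0; 0 0 -0.18 0; 0 0 -0.18 0; 0 0 -0.18 0"
}}

```text
time: 15.68
tcp_pos: [0.539, 0.2188, 0.2206]
eef_rot: [2.584, 1.787, 0.003]
contact_force: [-0.9, -0.1, -1.1]
gripper_width: 0.0853
grip_force: 0.0
```

>>> {"method": "drive_tool", "body": {
  "increments": "-0.02 0 0 0; -0.05 0 0 0; -0.07 0 0 0; -0.08 0 0 0; -0.08 0 0 0; -0.08 0 0 0"
}}

```text
time: 16.18
tcp_pos: [0.5106, 0.1444, 0.2192]
eef_rot: [-2.583, -1.787, 0.001]
contact_force: [-0.4, 0.4, 0.1]
gripper_width: 0.0855
grip_force: 0.0
```

```bash
python3 - <<'E'
from h import *
s=shot("wrist","w6");print(s["time"],s["tcp_pos"])
P,uv=cloud("w6",(200,440,20,330));k=np.hypot(P[:,0]-.539,P[:,1]-.219)<.09
P=P[k]
for n,lo,hi in(("base",.026,.036),("post",.08,.11)):
    b=P[(P[:,2]>lo)&(P[:,2]<hi)]
    if len(b)<20: print(n,len(b));continue
    r=cv2.minAreaRect((b[:,:2]*1000).astype(np.float32));c,*_=np.linalg.lstsq(np.c_[b[:,:2]-[.539,.219],np.ones(len(b))],b[:,2],rcond=None);print(n,len(b),r,c,b[:,2].max())
E
```

```text
16.1833 [0.51060642 0.14439466 0.21915949]
base 3557 ((542.5330810546875, 228.03604125976562), (142.60691833496094, 51.98200607299805), 69.47714233398438) [-0.00014481  0.00096168  0.02985445] 0.03278241082082717
post 1431 ((539.5765380859375, 219.89059448242188), (50.00184631347656, 27.47802734375), 68.47355651855469) [ 0.01351564 -0.01074369  0.09099301] 0.095617657685239
```

View pics/w6.png

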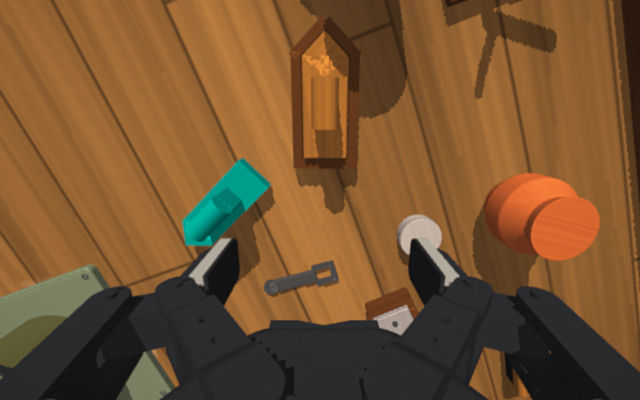

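The peg lies in the cradle pocket at (325,95), nose to the nose end. Its base top is flat at z = 0.030, which is floor plus 22 mm. The gripper is clear, so I hand in.

```bash
python3 -c "
from cell import manip
print(manip.hand_in())"
```

```text
the job is handed in; nothing more can be done
None
```

The peg was slid nose first to its stop, lifted free and lowered into the cradle pocket; it lies flat on the floor, the gripper is clear, and the job was handed in at about 16 s, with no verdict shown.

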